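# Swap three containers round on their risers so that the caps come level

## Robot

A 7-joint arm with a two-finger parallel gripper is mounted at the origin on a cart in front of the work surface, level with it; the furniture and walls round the work are solid. World frame = base frame: x ahead of the robot, y to its left, z up, the work surface at z = 0. Lengths are in m, angles in rad, forces in N, time in s.
With the tool pointing down it reaches from about 0.425 to 0.925 m from the base axis. Payload 6.8 kg.
Tool frame: the origin (TCP) lies midway between the tips of the shut fingers; the grasp point (between the pads) lies 19 mm behind it; x points along the fingers, z is the direction in which the jaws open and shut, and the axes are right-handed (so a half turn about x gives the same grasp; the last joint's range is limited). The gripper opens to 85 mm and grips with 20 to 120 N. Pads are 22 mm wide; open, the fingers measure 114 mm over their backs; the gripper's body (76 mm by 85 mm) begins 54 mm behind the grasp point. The pads swing forward as they close: fully open they stand 13 mm farther back than shut.
Start: joints at [-1.347, 0.477, 0.022, 1.555, -0.011, 1.109, -0.083], TCP at [0.22, 0.638, 0.231] pointing down, gripper open.
Joint ranges: [-2.96, 2.96], [-0.34, 2.1], [-1.41, 1.46], [0.24, 2.44], [-1.37, 4.51], [0.17, 1.92], [-2.96, 2.96]. Speed limits (rad/s): [2.39, 2.39, 3.14, 3.14, 3.14, 3.14, 3.14].

## Interface

Orientations are given as a unit quaternion [w, x, y, z].
In Python, from station import bot gives the robot as it stands. The module is installed in compiled form; this text tells all that it offers.
- The arm moves only by the shell command python3 -m jog 'ROWS' [FORCE]. ROWS is text: rows parted by semicolons, each of 7 numbers parted by spaces: the shift along the tool's x, y, z in mm, then the turn, a rotation vector about the tool's x, y, z in units of 6 degrees (1.0 is 6 degrees), then the finger opening in mm, from 0 to 85.4. A call has 1 to 5 rows; each row shifts and turns the commanded pose from where the row before left it, along the tool's axes as they then stand; what a row does not reach is not made up. A row lasts 1/10 s, in which the tool goes at most 50 mm and 8.59 degrees, less where a joint would pass 70% of its speed; a pose out of reach is approached as far as the arm can. A call with a gripper value outside its range is refused whole. The fingers move at their own pace and stop on an object; FORCE is the grip in N (left out, the last holds). Time passes only in rows, so rows that do not move let the fingers close. It gives the time, the measured TCP pose, the force and the opening at its end, in the units of the state.
- bot.get_obs(): the state, without advancing time (a new reading comes with each control period).
- bot.read_camera(name): name is "side" or "top"; returns (picture, depth): 384x512x3 uint8, red, green, blue; 384x512 float32, m along the optical axis (not along the pixel's ray), 0 where there is no reading.
- bot.calibration(name): a dict with "fx", "fy", "cx", "cy" (pixels), "D" ([k1, k2, p1, p2, k3] as OpenCV has them; the pictures are not rectified), "T" (4x4, takes a point from camera to world coordinates). Camera axes: x right, y up, looking along -z (the intrinsics and any distortion apply to the point x, -y, -z); pixel columns grow to the right and rows downward; lengths in m; the calibration is good to about 2 mm. A picture is of the moment at which its call begins. calibration takes no time and is no camera call.
- bot.hand_in(): hands the job in, once; it reports no verdict.
The state is a dict: "t": time; "q": joint angles; "joint_vel": joint speeds; "joint_torque": joint torques, N m; "eef_pos": TCP position; "tool_rot": TCP orientation; "contact_force": force on the tool from outside, world axes, zero at the start; "torque": the same for the moment, N m; "gripper_width": opening from 0.0 (shut) to 1.0 (fully open).
Only numpy, scipy, OpenCV 4.12 (cv2) and the standard library are available. Lean on these libraries where they do the work, as an engineer would, in place of code of your own. Each camera call takes 0.05 s, during which the arm holds its last target.

## Task

The three containers stand on the wrong risers: swap them round so that all their caps come to one height, with the tall blue-capped tube on the lowest riser, the wide bottle on the middle one and the small vial on the highest, each upright and centred in the ring on its riser's top. The empty rubber mat is free for setting a container down on the way. Keep the containers upright and leave the knob, the adapter and the tube rack where they are.

Things in the scene. Friction and masses are not known exactly. Their poses are not given: they have to be found in the camera images.
- tube: Screw-capped plastic centrifuge tube, the slimmest for its height of the three containers, with a blue cap; 110 mm tall, 34 mm across at the cap and 28 mm over the cream body below it, standing upright on its flat foot. Origin: centre of the underside; z up along the axis. Starts on the middle riser. Weighs well under 0.1 kg.
- bottle: Clear, slightly milky bottle with a white label and a black screw cap, the widest container; 94 mm tall, 49 mm across the body up to 58 mm height, then a shoulder and a 30 mm wide cap (78 to 94 mm height). Origin: centre of the underside; z up along the axis. Starts on the highest riser. About 0.14 kg.
- vial: Small clear glass vial with a white label and a grey screw cap, the shortest container; 51 mm tall, 22 mm across (cap 20 mm, from 42 mm height up). Origin: centre of the underside; z up along the axis. Starts on the lowest riser. About 0.02 kg.
- riser_low_top (a point): Round aluminium riser fixed to the bench: a flat foot plate, a thinner round column and a flat top plate, both plates 92 mm across, 7 mm thick, with a thin dark ring 57 mm across drawn round the centre of the top. The lowest and broadest of the three risers, 16 mm high. This point: centre of the top surface; z up.
- riser_mid_top (a point): Round aluminium riser fixed to the bench: a flat foot plate, a thinner round column and a flat top plate, both plates 82 mm across, 7 mm thick, with a thin dark ring 57 mm across drawn round the centre of the top. The middle one of the three risers, 32 mm high. This point: centre of the top surface; z up.
- riser_high_top (a point): Round aluminium riser fixed to the bench: a flat foot plate, a thinner round column and a flat top plate, both plates 72 mm across, 7 mm thick, with a thin dark ring 57 mm across drawn round the centre of the top. The highest and narrowest of the three risers, 75 mm high. This point: centre of the top surface; z up.
- mat_top (a point): Black rubber mat, 100 x 100 x 3 mm, lying flat and empty, fixed to the bench: the free spot. This point: centre of its upper surface; z up.
- spare_knob: Bystander: small pale knurled knob, 24 mm across, 16 mm high, loose on the bench between the risers. Origin: centre of the underside.
- adapter: Bystander: black mains adapter block, 50 x 91 x 32 mm, loose at the back of the work area. Origin: centre of the underside; long side along its y.
- rack: Bystander: blue microtube rack full of tubes, 62 x 200 x 47 mm, loose at the right of the work area. Origin: centre of the underside; long side along its y.
Mind the look-alikes: they are no part of the job. Leave any red or yellow look-alike of the bottle alone.

How it is judged:
At the end, for the whole second after the job is handed in: The tube stands on the lowest riser, the bottle on the middle one and the vial on the highest: each released, at rest, upright within 0.1 rad, its underside on the riser's top (within 4 mm) and its axis within 12 mm of the riser's centre (horizontal distance between tube and riser_low_top below 0.012 m and z of tube in the frame of riser_low_top between -0.004 and 0.004 m and angle between each of tube, bottle, vial's own z axis and vertical below 0.1 rad and linear speed of each of tube, bottle, vial below 0.02 m/s and contact force between each of tube, bottle, vial and the fingers below 0.05 N and horizontal distance between bottle and riser_mid_top below 0.012 m and z of bottle in the frame of riser_mid_top between -0.004 and 0.004 m and horizontal distance between vial and riser_high_top below 0.012 m and z of vial in the frame of riser_high_top between -0.004 and 0.004 m); the robot touches nothing.
It fails at once if a container is tipped over (more than 35 degrees) (angle between any of tube, bottle, vial's own z axis and vertical above 0.6 rad).
It fails at once if the spare knob, a bystander, is moved more than 20 mm (distance of spare_knob from where it was at the start of the episode above 0.02 m).
It fails at once if the adapter, a bystander, is moved more than 20 mm (distance of adapter from where it was at the start of the episode above 0.02 m).
It fails at once if the rack, a bystander, is moved more than 20 mm (distance of rack from where it was at the start of the episode above 0.02 m).
It also fails if it takes over 112 s, if anything falls off the work surface, if the arm or the gripper's body presses on something with over 40 N, if the wrist force passes 120 N, or if a joint passes its speed limit or range.

## Working session

There is one attempt and no reset: what is moved stays moved. The work goes in short steps, Python scripts to look and compute and a shell command to move; the robot and the scene stay as the last step left them, time stands still between calls to the robot, and variables do not carry over. Pictures are saved under pics/ and viewed, and the job is handed in when it is done.

```bash
mkdir -p pics
cat > h.py <<'E'
import numpy as np, cv2
from station import bot
from scipy.spatial.transform import Rotation as R
def cal(n):
    c=bot.calibration(n);K=np.array([[c['fx'],0,c['cx']],[0,c['fy'],c['cy']],[0,0,1]]);return K,np.array(c['D'],float),np.array(c['T'])
def pz(n,u,v,z):
    "pixel -> world at height z"
    K,D,T=cal(n);p=cv2.undistortPoints(np.array([[[u,v]]],float),K,D)[0,0]
    d=T[:3,:3]@np.array([p[0],-p[1],-1.]);o=T[:3,3];return o+d*(z-o[2])/d[2]
def pd(n,u,v,dep):
    K,D,T=cal(n);p=cv2.undistortPoints(np.array([[[u,v]]],float),K,D)[0,0]
    return T[:3,:3]@(np.array([p[0],-p[1],-1.])*dep)+T[:3,3]
def proj(n,P):
    K,D,T=cal(n);P=np.atleast_2d(P);c=(P-T[:3,3])@T[:3,:3]
    return cv2.projectPoints(c*[1,-1,-1],np.zeros(3),np.zeros(3),K,D)[0][:,0]
def snap(tag):
    for n in("side","top"):
        im,d=bot.read_camera(n);cv2.imwrite(f"pics/{tag}_{n}.png",im[...,::-1]);np.savez(f"{tag}_{n}.npz",im=im,d=d)
def st():
    o=bot.get_obs();M=R.from_quat(np.roll(o['tool_rot'],-1)).as_matrix()
    print('t',o['t'],'p',np.round(o['eef_pos'],4),'g',o['gripper_width'],'F',np.round(o['contact_force'],1));print(np.round(M,4));return o,M
E
python3 - <<'E'
from h import *
snap('a');st()
for n in("side","top"):print(n,cal(n)[2].round(3).tolist(),cal(n)[0].round(0).tolist())
E
```

```text
t 0.1 p [0.2197 0.6377 0.2304] g 0.9992547484382571 F [ 0.4  0.2 -0.4]
[[-4.000e-04 -9.455e-01  3.257e-01]
 [-1.600e-03  3.257e-01  9.455e-01]
 [-1.000e+00 -1.000e-04 -1.600e-03]]
side [[0.946, 0.213, -0.244, 0.291], [-0.323, 0.574, -0.753, -0.686], [-0.02, 0.791, 0.612, 0.637], [0.0, 0.0, 0.0, 1.0]] [[361.0, 0.0, 257.0], [0.0, 361.0, 185.0], [0.0, 0.0, 1.0]]
top [[0.066, 0.975, -0.213, 0.278], [-0.998, 0.063, -0.02, -0.008], [-0.006, 0.214, 0.977, 1.262], [0.0, 0.0, 0.0, 1.0]] [[421.0, 0.0, 258.0], [0.0, 421.0, 198.0], [0.0, 0.0, 1.0]]
```

View pics/a_top.png

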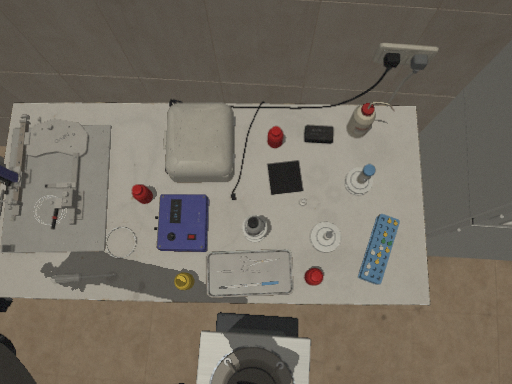

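View pics/a_side.png

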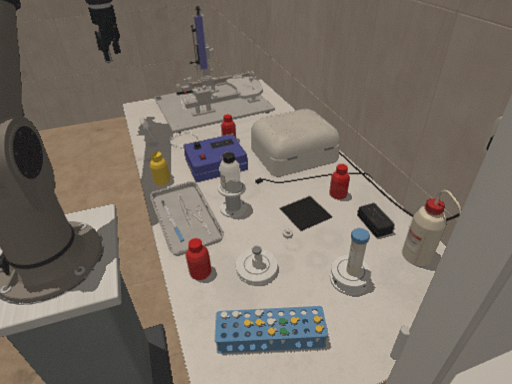

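The top view shows the bottle on the high riser at about (255,227), the vial on the low riser at (325,236), the tube on the mid riser at (362,178), the mat at (285,177) and the knob at (303,202). The rack is at (379,249). I'll enlarge both views next.

Run:
```python
from h import *
im=cv2.imread('pics/a_top.png');cv2.imwrite('pics/a_topz.png',cv2.resize(im[140:290,230:410],None,fx=4.4,fy=4,interpolation=3)[:600,:800] if 0 else cv2.resize(im[145:285,230:410],None,fx=4,fy=4,interpolation=3))
im=cv2.imread('pics/a_side.png');cv2.imwrite('pics/a_sidez.png',cv2.resize(im[145:295,200:390],None,fx=4,fy=4,interpolation=3))
```

```text
(no output)
```

View pics/a_topz.png

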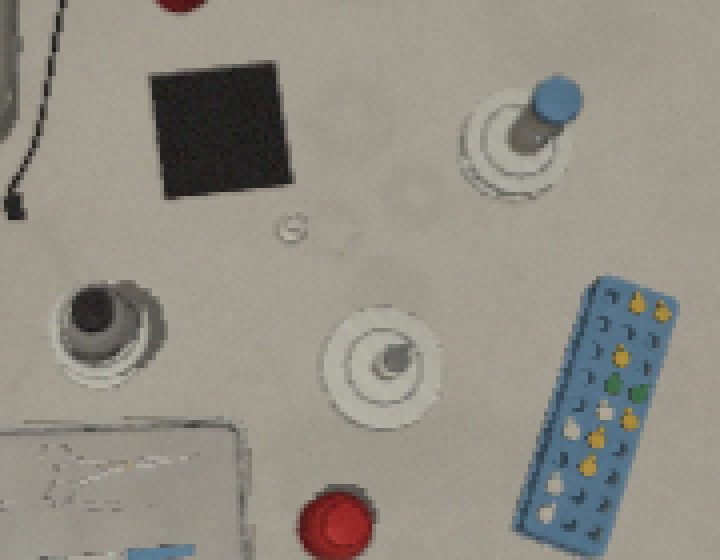

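View pics/a_sidez.png

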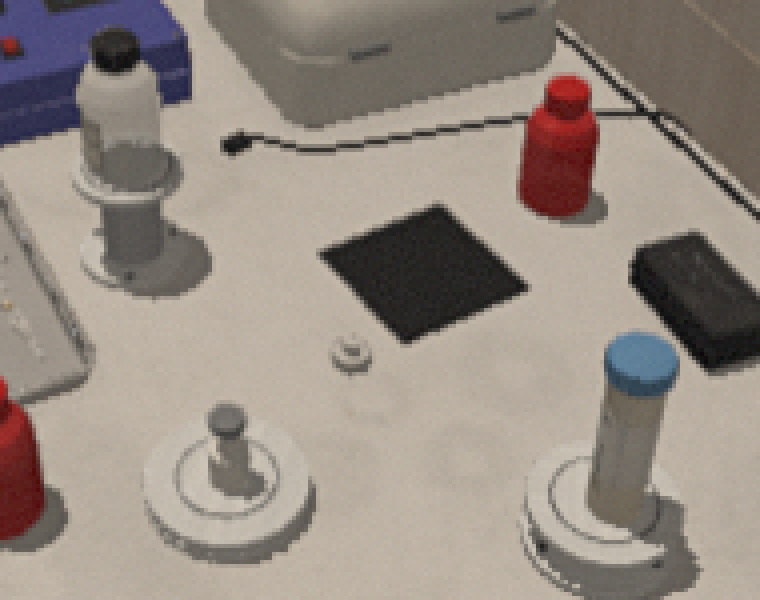

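```bash
cat >> h.py <<'E'
def zt(U,V,z):return pz('top',230+(U+.5)/4-.5,145+(V+.5)/4-.5,z)
def zs(U,V,z):return pz('side',200+(U+.5)/4-.5,145+(V+.5)/4-.5,z)
E
python3 - <<'E'
from h import *
f=lambda n,a,b:print(n,a.round(4)[:2],b.round(4)[:2])
f('low',zt(382,367,.016),zs(229,479,.016))
f('mid',zt(520,142,.032),zs(605,500,.032))
f('vialcap',zt(399,356,.067),zs(227,416,.067))
f('tubecap',zt(558,100,.142),zs(643,352,.142))
f('botcap',zt(92,308,.169),zs(115,43,.169))
f('highplate',zt(100,332,.075),zs(127,172,.075))
f('mat',zt(222,130,.003),zs(424,272,.003))
f('knob',zt(292,228,.016),zs(351,348,.016))
c=np.load('a_top.npz')
d=c['d']
for n,u,v in[('bench',290,210),('tubecap',369,170),('botcap',253,222),('low',315,236),('mid',350,180),('rack',385,240)]:print(n,pd('top',u,v,np.median(d[v-1:v+2,u-1:u+2])).round(4))
E
```

```text
low [ 0.4457 -0.1886] [ 0.4467 -0.1913]
mid [ 0.6211 -0.2851] [ 0.6229 -0.2842]
vialcap [ 0.4475 -0.1931] [ 0.4465 -0.1916]
tubecap [ 0.6223 -0.2864] [ 0.6248 -0.286 ]
botcap [0.4517 0.0251] [0.4512 0.0215]
highplate [0.4497 0.0211] [0.4511 0.017 ]
mat [ 0.6237 -0.0607] [ 0.6246 -0.0618]
knob [ 0.5469 -0.117 ] [ 0.548  -0.1213]
bench [ 0.5214 -0.081   0.0019]
tubecap [ 0.6217 -0.2865  0.1401]
botcap [0.4507 0.024  0.1694]
low [ 0.4448 -0.1584  0.0165]
mid [ 0.6194 -0.2558  0.0327]
rack [ 0.4428 -0.3602  0.0409]
```

```bash
cat >> h.py <<'E'
def circ(c,r,n=48):
    a=np.linspace(0,2*np.pi,n);return np.c_[c[0]+r*np.cos(a),c[1]+r*np.sin(a),np.full(n,c[2])]
def overlay(tag,items,out,boxes):
    for n in("side","top"):
        im=cv2.imread(f"pics/{tag}_{n}.png");x0,y0,x1,y1=boxes[n];s=5
        z=cv2.resize(im[y0:y1,x0:x1],None,fx=s,fy=s,interpolation=3)
        for c,r,col in items:
            p=proj(n,circ(c,r));p=((p-[x0,y0]+.5)*s-.5);cv2.polylines(z,[np.round(p*8).astype(int)],True,col,1,16,3)
        cv2.imwrite(f"pics/{out}_{n}.png",z[:600,:800])
E
python3 - <<'E'
from h import *
LOW=(.446,-.190);MID=(.622,-.285);HI=(.4505,.020)
G=(0,200,0);Rr=(0,0,255);Y=(255,0,255)
it=[]
for P,h,r in((LOW,.016,.046),(MID,.032,.041),(HI,.075,.036)):
    it+=[((*P,h),r,G),((*P,h),.0285,Rr),((*P,0.007),r,G)]
it+=[((.447,-.1925,.067),.01,Y),((.6235,-.286,.142),.017,Y),((.4515,.0235,.169),.015,Y),((.4515,.0235,.133),.0245,Y)]
overlay('a',it,'o1',dict(side=(215,145,375,265),top=(235,160,390,280)))
c=np.load('a_top.npz')['d']
for u,v in((313,276),(316,278),(314,272),(275,135),(367,110)):print(u,v,pd('top',u,v,c[v,u]).round(3))
E
```

```text
313 276 [ 0.324 -0.148  0.093]
316 278 [ 0.319 -0.156  0.093]
314 272 [ 0.335 -0.15   0.099]
275 135 [ 0.728 -0.021  0.085]
367 110 [ 0.794 -0.276  0.156]
```

View pics/o1_top.png

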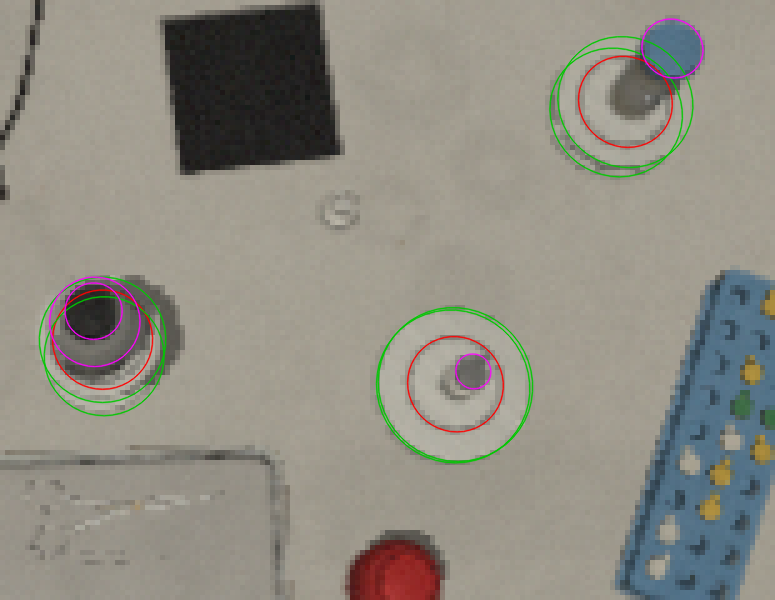

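View pics/o1_side.png

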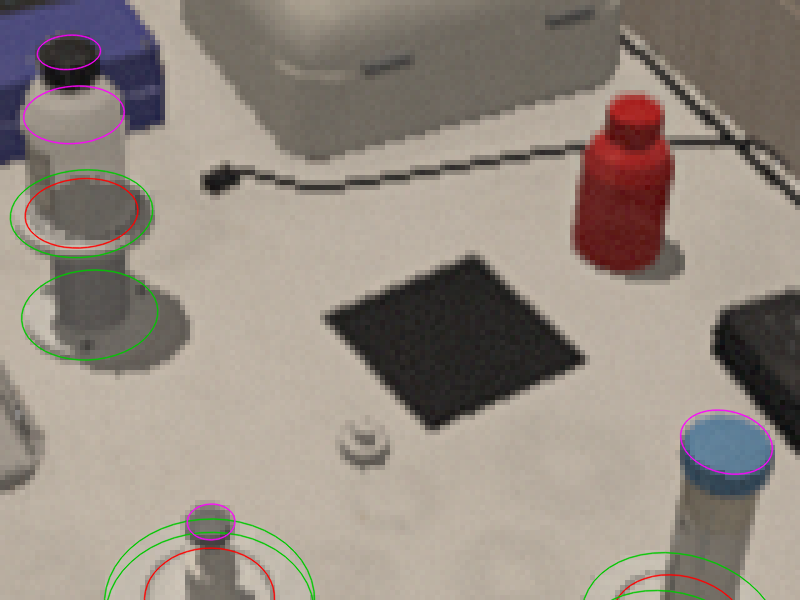

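The ring overlays match the top picture well: low (0.446,-0.190), mid (0.622,-0.285), high (0.4505,0.0195). The side view differs by about 2–3 mm, which is within the calibration error. Next I turn the jaws to lie along world y.

```bash
python3 -m jog '-10 0 0 -1.056 0 0 85; -10 0 0 -1.056 0 0 85; -10 0 0 -1.056 0 0 85; 0 0 0 0 0 0 85; 0 0 0 0 0 0 85' 30; python3 -c "
from h import *
st()"
```

```text
t: 0.6
eef_pos: [0.2199, 0.6379, 0.2608]
tool_rot: [0.501, -0.499, 0.501, 0.499]
contact_force: [0.3, 0.1, -0.4]
gripper_width: 0.996
t 0.6 p [0.2199 0.6379 0.2608] g 0.9957131765004619 F [ 0.3  0.1 -0.4]
[[-2.0e-04 -1.0e+00  3.1e-03]
 [-5.0e-04  3.1e-03  1.0e+00]
 [-1.0e+00  2.0e-04 -5.0e-04]]
```

```bash
python3 -m jog '0 -25 -30 0 0 0 85; 0 -30 -36 0 0 0 85; 0 -30 -36 0 0 0 85; 0 -30 -36 0 0 0 85; 0 -30 -36 0 0 0 85'; python3 -m jog '0 -30 -36 0 0 0 85; 0 -30 -36 0 0 0 85; 0 -20 -40 0 0 0 85; 0 0 -45 0 0 0 85; 0 0 -45 0 0 0 85';python3 -c "
from h import *
st()"
```

```text
t: 1.1
eef_pos: [0.3655, 0.4622, 0.2604]
tool_rot: [0.5, -0.499, 0.501, 0.499]
contact_force: [0.6, 0.1, 0.4]
gripper_width: 0.992
t: 1.6
eef_pos: [0.4449, 0.2599, 0.2603]
tool_rot: [0.5, -0.499, 0.502, 0.499]
contact_force: [1.0, -0.1, -0.1]
gripper_width: 1.001
t 1.6 p [0.4449 0.2599 0.2603] g 1.0005748976201252 F [ 1.  -0.1 -0.1]
[[-0.0012 -1.      0.0038]
 [-0.001   0.0038  1.    ]
 [-1.      0.0012 -0.001 ]]
```

```bash
python3 -m jog '0 0 -45 0 0 0 85; 0 0 -46 0 0 0 85; 0 0 -46 0 0 0 85; 0 0 -46 0 0 0 85; 0 0 -46 0 0 0 85'; python3 -m jog '0 0 -46 0 0 0 85; 0 0 -46 0 0 0 85; 0 0 -46 0 0 0 85; 0 0 -46 0 0 0 85; 0 -2 -38 0 0 0 85'; python3 -m jog '20 0 0 0 0 0 85; 30 0 0 0 0 0 85; 30 0 0 0 0 0 85; 20 0 0 0 0 0 85; 0 0 0 0 0 0 85'; python3 -c "
from h import *
st();snap('b')"
```

```text
t: 2.1
eef_pos: [0.444, 0.0313, 0.2607]
tool_rot: [0.501, -0.499, 0.501, 0.5]
contact_force: [1.4, 1.2, 0.4]
gripper_width: 0.995
t: 2.6
eef_pos: [0.4457, -0.1913, 0.2609]
tool_rot: [0.501, -0.499, 0.501, 0.499]
contact_force: [0.5, 0.5, 0.1]
gripper_width: 0.993
t: 3.1
eef_pos: [0.4443, -0.188, 0.1585]
tool_rot: [0.499, -0.498, 0.502, 0.501]
contact_force: [0.1, 1.1, -0.3]
gripper_width: 0.995
t 3.1 p [ 0.4443 -0.188   0.1585] g 0.9945732566530558 F [ 0.1  1.1 -0.3]
[[-6.4e-03 -1.0e+00  2.4e-03]
 [ 9.0e-04  2.4e-03  1.0e+00]
 [-1.0e+00  6.4e-03  8.0e-04]]
```

View pics/b_side.png

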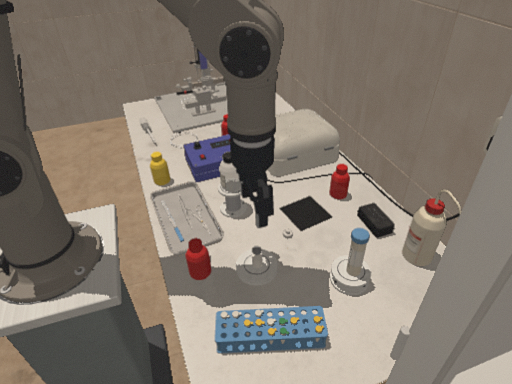

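```bash
python3 -m jog '0 0 0 0 0 0 85; 0 0 0 0 0 0 85'; python3 -c "
from h import *
st()"
```

```text
t: 3.4
eef_pos: [0.4476, -0.189, 0.1624]
tool_rot: [0.501, -0.5, 0.5, 0.499]
contact_force: [0.1, -0.3, 0.3]
gripper_width: 1.0
t 3.4 p [ 0.4476 -0.189   0.1624] g 0.9996771057340033 F [ 0.1 -0.3  0.3]
[[ 2.2e-03 -1.0e+00  4.0e-04]
 [-2.0e-04  4.0e-04  1.0e+00]
 [-1.0e+00 -2.2e-03 -2.0e-04]]
```

The gripper hangs over the vial in the side view, with its tips at (262,220) and the vial at (257,250). I descend and grip it.

```bash
python3 -m jog '30 0 -3 0 0 0 85; 40 0 0 0 0 0 85; 35 0 0 0 0 0 85; 20 0 0 0 0 0 85; 9 0 0 0 0 0 85'; python3 -m jog '0 0 0 0 0 0 85; 0 0 0 0 0 0 85; 0 0 0 0 0 0 60; 0 0 0 0 0 0 45; 0 0 0 0 0 0 35' 20; python3 -c "
from h import *
st();snap('c')"
```

```text
t: 3.9
eef_pos: [0.4464, -0.1915, 0.0262]
tool_rot: [0.5, -0.499, 0.5, 0.5]
contact_force: [0.2, 0.3, -0.2]
gripper_width: 0.997
t: 4.4
eef_pos: [0.4473, -0.1919, 0.028]
tool_rot: [-0.5, 0.5, -0.5, -0.5]
contact_force: [-0.1, -0.3, 0.0]
gripper_width: 0.507
t 4.4 p [ 0.4473 -0.1919  0.028 ] g 0.5070552899650438 F [-0.1 -0.3  0. ]
[[ 1.4e-03 -1.0e+00 -0.0e+00]
 [-2.0e-04 -0.0e+00  1.0e+00]
 [-1.0e+00 -1.4e-03 -2.0e-04]]
```

Run:
```python
import cv2
a=cv2.imread('pics/c_side.png')[200:300,210:310];b=cv2.imread('pics/c_top.png')[190:290,270:370]
cv2.imwrite('pics/cz.png',cv2.resize(cv2.hconcat([a,b]),None,fx=4,fy=4,interpolation=3))
```

```text
(no output)
```

View pics/cz.png

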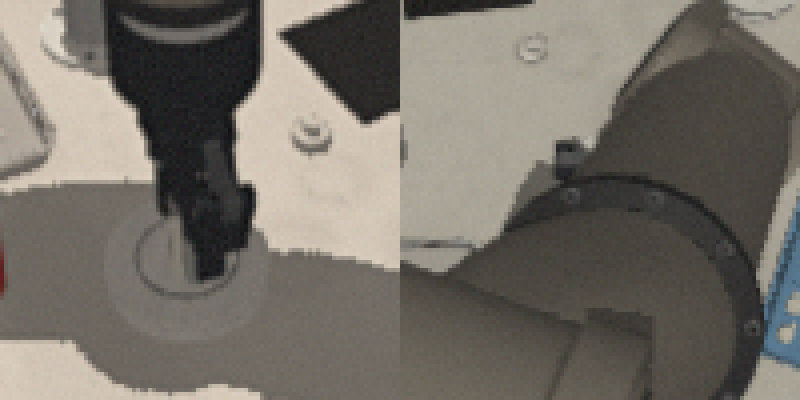

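The side crop shows the vial between the fingers, partly hidden by the near finger at about (262,265). I close the fingers.

```bash
python3 -m jog '0 0 0 0 0 0 30; 0 0 0 0 0 0 26; 0 0 0 0 0 0 23; 0 0 0 0 0 0 20; 0 0 0 0 0 0 12' 20;python3 -m jog '0 0 0 0 0 0 10; 0 0 0 0 0 0 10; 0 0 0 0 0 0 10' 25; python3 -c "
from h import *
st()"
```

```text
t: 5.0
eef_pos: [0.4468, -0.1918, 0.0273]
tool_rot: [0.5, -0.5, 0.5, 0.5]
contact_force: [-0.1, 1.2, 2.2]
gripper_width: 0.248
t: 5.3
eef_pos: [0.4468, -0.1918, 0.0273]
tool_rot: [0.5, -0.5, 0.5, 0.5]
contact_force: [-0.3, -0.0, 3.7]
gripper_width: 0.241
t 5.3 p [ 0.4468 -0.1918  0.0273] g 0.24124173903906865 F [-0.3 -0.   3.7]
[[-1.e-04 -1.e+00  0.e+00]
 [ 1.e-04  0.e+00  1.e+00]
 [-1.e+00  1.e-04  1.e-04]]
```

```bash
python3 -m jog '-10 0 0 0 0 0 10; -20 0 0 0 0 0 10; -25 0 0 0 0 0 10; -15 0 0 0 0 0 10; 0 -10 8 0 0 0 10';python3 -m jog '0 -25 18 0 0 0 10; 0 -30 22 0 0 0 10; 0 -30 22 0 0 0 10; 0 -30 22 0 0 0 10; 0 -25 20 0 0 0 10';python3 -m jog '0 -20 13 0 0 0 10; 0 -7 6 0 0 0 10; 0 0 0 0 0 0 10; 0 0 0 0 0 0 10'; python3 -c "
from h import *
st();snap('d')"
```

```text
t: 5.8
eef_pos: [0.4573, -0.1852, 0.0995]
tool_rot: [0.501, -0.5, 0.5, 0.498]
contact_force: [-0.4, 0.2, -0.4]
gripper_width: 0.24
t: 6.3
eef_pos: [0.5986, -0.0772, 0.0965]
tool_rot: [0.5, -0.5, 0.5, 0.501]
contact_force: [0.3, -0.6, 0.7]
gripper_width: 0.244
t: 6.7
eef_pos: [0.6226, -0.0617, 0.0968]
tool_rot: [0.5, -0.499, 0.501, 0.5]
contact_force: [-0.9, -0.6, 0.4]
gripper_width: 0.242
t 6.7 p [ 0.6226 -0.0617  0.0968] g 0.24234279994805083 F [-0.9 -0.6  0.4]
[[-1.7e-03 -1.0e+00  1.0e-03]
 [-5.0e-04  1.0e-03  1.0e+00]
 [-1.0e+00  1.7e-03 -5.0e-04]]
```

View pics/d_side.png

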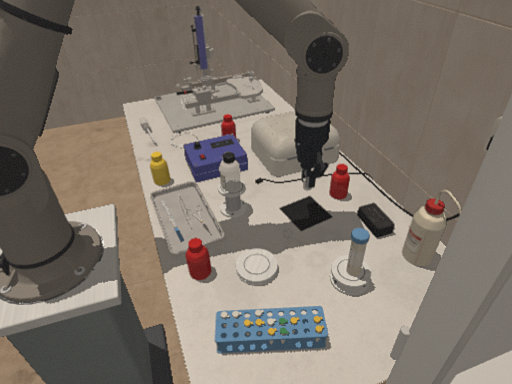

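The low riser at (257,265) is empty and the vial hangs between the fingers at (308,185). I lower it onto the mat.

```bash
python3 -m jog '20 0 0 0 0 0 10; 30 0 0 0 0 0 10; 20 0 0 0 0 0 10; 8 0 0 0 0 0 10; 0 0 0 0 0 0 10';python3 -m jog '2 0 0 0 0 0 10; 1 0 0 0 0 0 10; 0 0 0 0 0 0 10; 0 0 0 0 0 0 10'; python3 -c "
from h import *
st();snap('e')
a=cv2.imread('pics/e_side.png')[130:230,260:360]
cv2.imwrite('pics/ez.png',cv2.resize(a,None,fx=5,fy=5,interpolation=3))"
```

```text
t: 7.3
eef_pos: [0.6226, -0.0616, 0.0185]
tool_rot: [0.5, -0.499, 0.501, 0.5]
contact_force: [-1.3, 0.4, 0.2]
gripper_width: 0.242
t: 7.7
eef_pos: [0.6242, -0.0608, 0.0169]
tool_rot: [0.5, -0.5, 0.5, 0.5]
contact_force: [0.4, -0.7, -0.2]
gripper_width: 0.237
t 7.7 p [ 0.6242 -0.0608  0.0169] g 0.23659308907964674 F [ 0.4 -0.7 -0.2]
[[ 1.e-03 -1.e+00  1.e-04]
 [ 1.e-04  1.e-04  1.e+00]
 [-1.e+00 -1.e-03  1.e-04]]
```

View pics/ez.png

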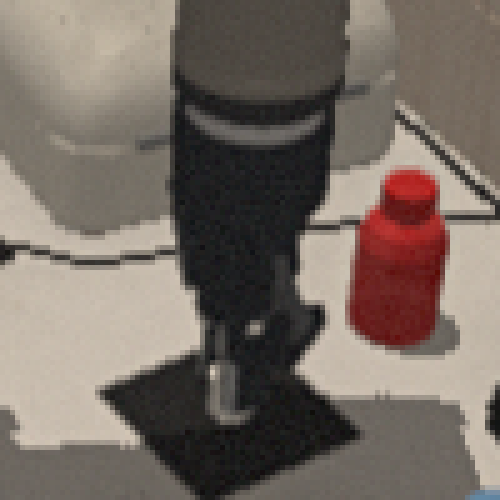

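```bash
for r in 1; do :; done; python3 -m jog '1 0 0 0 0 0 10; 0 0 0 0 0 0 10; 0 0 0 0 0 0 10'; python3 -m jog '1 0 0 0 0 0 10; 0 0 0 0 0 0 10; 0 0 0 0 0 0 10'
```

```text
t: 8.1
eef_pos: [0.6238, -0.0608, 0.0152]
tool_rot: [0.5, -0.5, 0.5, 0.5]
contact_force: [0.3, 0.9, -0.0]
gripper_width: 0.242
t: 8.4
eef_pos: [0.6239, -0.0609, 0.0144]
tool_rot: [0.5, -0.5, 0.5, 0.5]
contact_force: [-1.2, -0.7, 1.4]
gripper_width: 0.245
```

```bash
python3 -m jog '0 0 0 0 0 0 22; 0 0 0 0 0 0 25; 0 0 0 0 0 0 30; 0 0 0 0 0 0 45; 0 0 0 0 0 0 60'; python3 -m jog '0 0 0 0 0 0 60; -10 0 0 0 0 0 60; -25 0 0 0 0 0 60; -40 0 0 0 0 0 85; -40 0 0 0 0 0 85'; python3 -m jog '-40 0 0 0 0 0 85; -40 0 0 0 0 0 85; 0 0 0 0 0 0 85; 0 0 0 0 0 0 85'; python3 -c "
from h import *
st();snap('f')
a=cv2.imread('pics/f_side.png')[130:290,260:400]
cv2.imwrite('pics/fz.png',cv2.resize(a,None,fx=4,fy=4,interpolation=3)[:600])"
```

```text
t: 8.9
eef_pos: [0.6238, -0.0608, 0.0142]
tool_rot: [0.5, -0.5, 0.5, 0.5]
contact_force: [-0.3, 0.0, -0.3]
gripper_width: 0.678
t: 9.4
eef_pos: [0.6233, -0.061, 0.1308]
tool_rot: [0.5, -0.5, 0.5, 0.5]
contact_force: [1.6, -0.7, 0.5]
gripper_width: 0.994
t: 9.8
eef_pos: [0.6243, -0.0609, 0.2109]
tool_rot: [0.501, -0.501, 0.499, 0.499]
contact_force: [0.2, 0.5, -0.8]
gripper_width: 0.998
t 9.8 p [ 0.6243 -0.0609  0.2109] g 0.9975376512004521 F [ 0.2  0.5 -0.8]
[[ 2.8e-03 -1.0e+00  1.0e-04]
 [ 5.0e-04  1.0e-04  1.0e+00]
 [-1.0e+00 -2.8e-03  5.0e-04]]
```

View pics/fz.png

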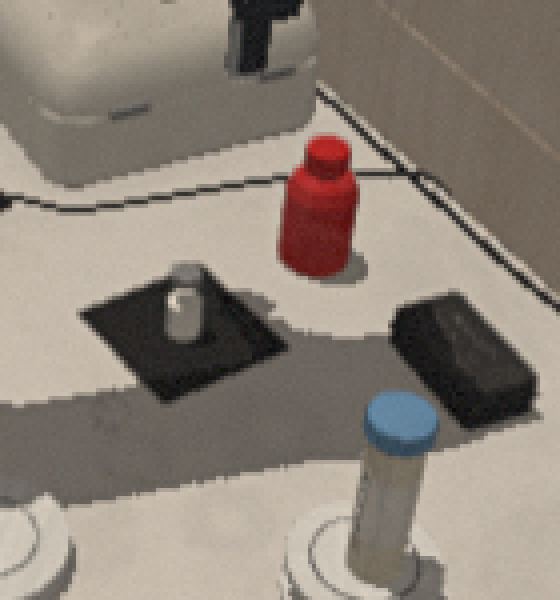

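The vial stands upright on the mat at about (306,205) in the side view. Next is the tube on the mid riser.

```bash
python3 -m jog '0 0 -30 0 0 0 85; 0 0 -45 0 0 0 85; 0 0 -45 0 0 0 85; 0 0 -45 0 0 0 85; 0 1 -45 0 0 0 85'; python3 -m jog '0 0 -15 0 0 0 85; 0 0 0 0 0 0 85; 0 0 0 0 0 0 85'; python3 -c "
from h import *
st();snap('g')
a=cv2.imread('pics/g_side.png')[130:290,270:410]
cv2.imwrite('pics/gz.png',cv2.resize(a,None,fx=4,fy=4,interpolation=3)[:600])"
```

```text
t: 10.4
eef_pos: [0.6219, -0.272, 0.2074]
tool_rot: [0.499, -0.499, 0.5, 0.501]
contact_force: [0.8, 0.2, 0.3]
gripper_width: 0.996
t: 10.7
eef_pos: [0.6226, -0.2843, 0.2078]
tool_rot: [0.5, -0.499, 0.5, 0.501]
contact_force: [-0.9, 0.0, -1.3]
gripper_width: 0.994
t 10.7 p [ 0.6226 -0.2843  0.2078] g 0.9936082164030627 F [-0.9  0.  -1.3]
[[-2.0e-03 -1.0e+00 -4.0e-04]
 [ 1.8e-03 -4.0e-04  1.0e+00]
 [-1.0e+00  2.0e-03  1.8e-03]]
```

View pics/gz.png

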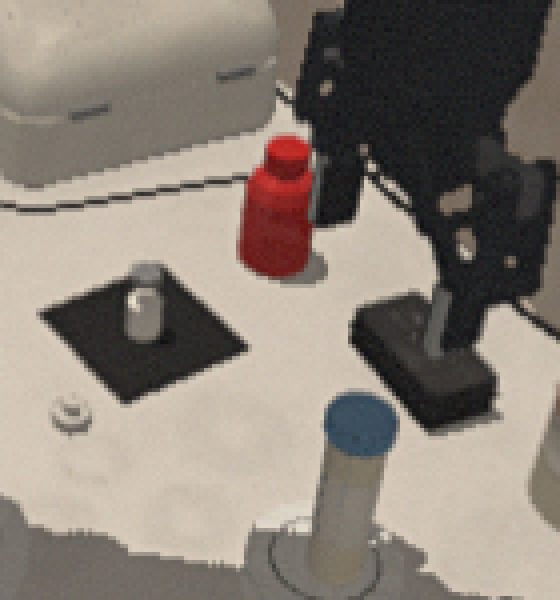

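The open fingers straddle the tube's axis, with tips at (350,185) and (380,218) and the cap at (360,236). I descend and grip it.

```bash
python3 -m jog '25 0 -2 0 0 0 85; 35 0 0 0 0 0 85; 35 0 0 0 0 0 85; 20 0 0 0 0 0 85; 6 0 0 0 0 0 85'; python3 -m jog '0 0 0 0 0 0 85; 0 0 0 0 0 0 60; 0 0 0 0 0 0 45; 0 0 0 0 0 0 38; 0 0 0 0 0 0 34' 25; python3 -c "
from h import *
st()"
```

```text
t: 11.3
eef_pos: [0.6219, -0.2845, 0.0854]
tool_rot: [0.499, -0.499, 0.5, 0.502]
contact_force: [0.6, 0.3, -0.1]
gripper_width: 0.989
t: 11.8
eef_pos: [0.6232, -0.288, 0.0891]
tool_rot: [-0.5, 0.5, -0.5, -0.5]
contact_force: [-0.3, 0.8, -0.2]
gripper_width: 0.398
t 11.8 p [ 0.6232 -0.288   0.0891] g 0.39849474565888204 F [-0.3  0.8 -0.2]
[[ 1.2e-03 -1.0e+00  1.0e-04]
 [-3.0e-04  1.0e-04  1.0e+00]
 [-1.0e+00 -1.2e-03 -3.0e-04]]
```

```bash
python3 -m jog '0 0 0 0 0 0 31; 0 0 0 0 0 0 28; 0 0 0 0 0 0 25; 0 0 0 0 0 0 18; 0 0 0 0 0 0 18' 30; python3 -c "
from h import *
st();snap('i')
a=cv2.imread('pics/i_side.png')[130:290,270:410]
cv2.imwrite('pics/iz.png',cv2.resize(a,None,fx=4,fy=4,interpolation=3)[:600])"
```

```text
t: 12.3
eef_pos: [0.6233, -0.288, 0.0889]
tool_rot: [-0.5, 0.5, -0.5, -0.5]
contact_force: [0.8, 0.2, 5.3]
gripper_width: 0.353
t 12.3 p [ 0.6233 -0.288   0.0889] g 0.35305558332410863 F [0.8 0.2 5.3]
[[ 1.1e-03 -1.0e+00  1.0e-04]
 [-2.0e-04  1.0e-04  1.0e+00]
 [-1.0e+00 -1.1e-03 -2.0e-04]]
```

View pics/iz.png

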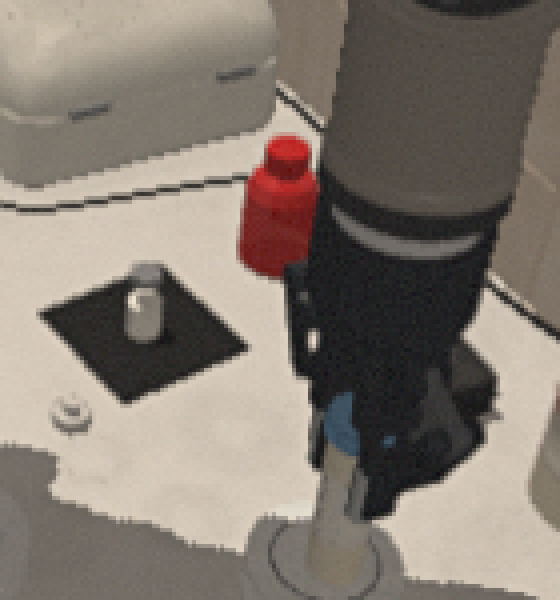

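```bash
python3 -m jog '0 0 0 0 0 0 18; 0 0 0 0 0 0 18; 0 0 0 0 0 0 18; 0 0 0 0 0 0 18' 40; python3 -m jog '-5 0 0 0 0 0 18; -10 0 0 0 0 0 18; -10 0 0 0 0 0 18; 0 0 0 0 0 0 18; 0 0 0 0 0 0 18' 40; python3 -c "
from h import *
st();snap('j')
a=cv2.imread('pics/j_side.png')[130:290,270:410]
cv2.imwrite('pics/jz.png',cv2.resize(a,None,fx=4,fy=4,interpolation=3)[:600])"
```

```text
t: 12.8
eef_pos: [0.6234, -0.288, 0.089]
tool_rot: [-0.5, 0.5, -0.5, -0.5]
contact_force: [-0.5, 0.8, 5.3]
gripper_width: 0.348
t: 13.3
eef_pos: [0.623, -0.2879, 0.1138]
tool_rot: [-0.5, 0.5, -0.5, -0.5]
contact_force: [-0.6, -0.0, 0.2]
gripper_width: 0.348
t 13.3 p [ 0.623  -0.2879  0.1138] g 0.34828172719349176 F [-0.6 -0.   0.2]
[[ 8.e-04 -1.e+00  0.e+00]
 [-2.e-04  0.e+00  1.e+00]
 [-1.e+00 -8.e-04 -2.e-04]]
```

View pics/jz.png

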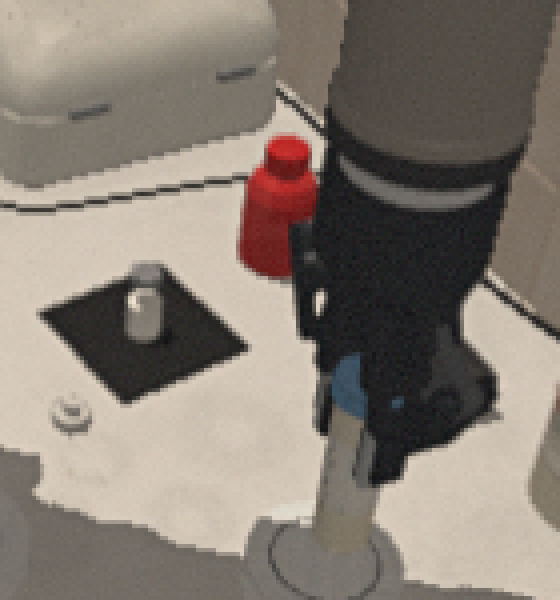

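The tube is lifted clear and hangs upright. I carry it to the low riser.

```bash
python3 -m jog '-15 0 0 0 0 0 18; -20 5 3 0 0 0 18; -15 20 10 0 0 0 18; 0 30 17 0 0 0 18; 0 32 18 0 0 0 18';python3 -m jog '0 32 18 0 0 0 18; 0 30 17 0 0 0 18; 0 20 11 0 0 0 18; 0 8 4 0 0 0 18; 0 0 0 0 0 0 18';python3 -m jog '10 0 0 0 0 0 18; 20 0 0 0 0 0 18; 20 0 0 0 0 0 18; 10 0 0 0 0 0 18; 0 0 0 0 0 0 18';python3 -m jog '0 0 0 0 0 0 18; 0 0 0 0 0 0 18'; python3 -c "
from h import *
st();snap('k')
a=cv2.imread('pics/k_side.png')[150:300,190:340]
cv2.imwrite('pics/kz.png',cv2.resize(a,None,fx=4,fy=4,interpolation=3)[:600])"
```

```text
t: 13.9
eef_pos: [0.5356, -0.2399, 0.1646]
tool_rot: [-0.5, 0.501, -0.5, -0.499]
contact_force: [0.8, 0.9, 0.3]
gripper_width: 0.349
t: 14.4
eef_pos: [0.4457, -0.1896, 0.164]
tool_rot: [0.5, -0.5, 0.5, 0.5]
contact_force: [0.2, -0.4, -0.3]
gripper_width: 0.348
t: 14.9
eef_pos: [0.4455, -0.1901, 0.1017]
tool_rot: [0.499, -0.499, 0.501, 0.501]
contact_force: [0.3, 0.2, 0.9]
gripper_width: 0.351
t: 15.1
eef_pos: [0.4466, -0.1903, 0.1039]
tool_rot: [-0.5, 0.5, -0.5, -0.499]
contact_force: [-0.4, 0.4, 0.4]
gripper_width: 0.349
t 15.1 p [ 0.4466 -0.1903  0.1039] g 0.3487367683514415 F [-0.4  0.4  0.4]
[[ 1.4e-03 -1.0e+00  3.0e-04]
 [-4.0e-04  3.0e-04  1.0e+00]
 [-1.0e+00 -1.4e-03 -4.0e-04]]
```

View pics/kz.png

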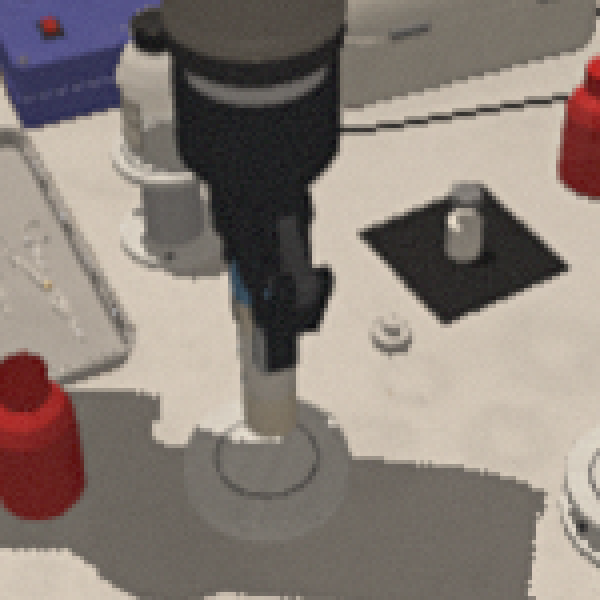

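```bash
python3 -m jog '12 0 0 0 0 0 18; 12 0 0 0 0 0 18; 3 0 0 0 0 0 18; 0 0 0 0 0 0 18; 0 0 0 0 0 0 18';python3 -m jog '2 0 0 0 0 0 18; 0 0 0 0 0 0 18; 0 0 0 0 0 0 18'; python3 -c "
from h import *
st();snap('l')
a=cv2.imread('pics/l_side.png')[150:300,190:340]
cv2.imwrite('pics/lz.png',cv2.resize(a,None,fx=4,fy=4,interpolation=3)[:600])"
```

```text
t: 15.7
eef_pos: [0.4457, -0.1899, 0.0761]
tool_rot: [0.5, -0.5, 0.5, 0.5]
contact_force: [0.1, 0.1, -1.1]
gripper_width: 0.352
t: 16.0
eef_pos: [0.4459, -0.1898, 0.0744]
tool_rot: [0.5, -0.5, 0.5, 0.5]
contact_force: [0.8, 0.4, -1.0]
gripper_width: 0.346
t 16.0 p [ 0.4459 -0.1898  0.0744] g 0.346487901006121 F [ 0.8  0.4 -1. ]
[[ 3.e-04 -1.e+00  0.e+00]
 [ 0.e+00  0.e+00  1.e+00]
 [-1.e+00 -3.e-04  0.e+00]]
```

View pics/lz.png

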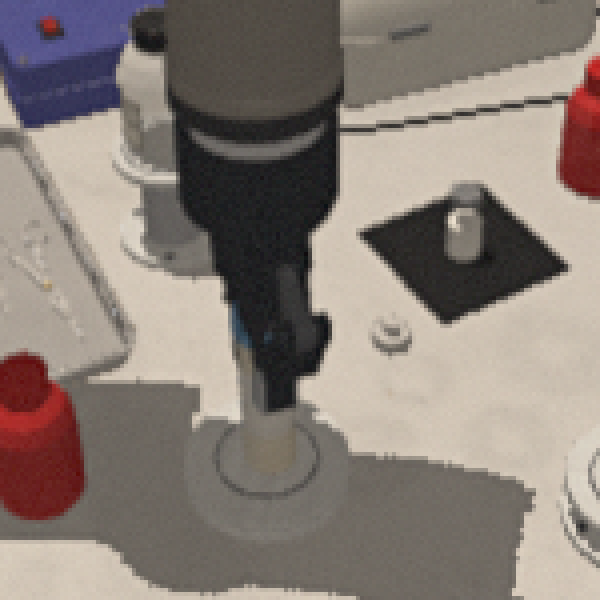

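```bash
python3 -m jog '1 0 0 0 0 0 18; 0 0 0 0 0 0 18; 0 0 0 0 0 0 18'; python3 -m jog '1 0 0 0 0 0 18; 0 0 0 0 0 0 18; 0 0 0 0 0 0 18'
```

```text
t: 16.4
eef_pos: [0.4458, -0.1898, 0.0733]
tool_rot: [0.5, -0.5, 0.5, 0.5]
contact_force: [-1.0, -0.2, -0.3]
gripper_width: 0.348
t: 16.7
eef_pos: [0.4466, -0.19, 0.0729]
tool_rot: [0.5, -0.5, 0.5, 0.5]
contact_force: [0.3, 0.0, 6.1]
gripper_width: 0.349
```

Contact shows as 6 N at z 0.0729, which is the height I expected. I release the tube and go up.

```bash
python3 -m jog '-0.5 0 0 0 0 0 31; 0 0 0 0 0 0 34; 0 0 0 0 0 0 42; 0 0 0 0 0 0 55; 0 0 0 0 0 0 70'; python3 -m jog '0 0 0 0 0 0 85; 0 0 0 0 0 0 85; -15 0 0 0 0 0 85; -30 0 0 0 0 0 85; -40 0 0 0 0 0 85'; python3 -m jog '-40 0 0 0 0 0 85; -40 0 0 0 0 0 85; 0 0 0 0 0 0 85; 0 0 0 0 0 0 85'; python3 -c "
from h import *
st();snap('m')
a=cv2.imread('pics/m_side.png')[150:300,190:340]
cv2.imwrite('pics/mz.png',cv2.resize(a,None,fx=4,fy=4,interpolation=3)[:600])"
```

```text
t: 17.2
eef_pos: [0.4457, -0.1898, 0.0727]
tool_rot: [0.5, -0.5, 0.5, 0.5]
contact_force: [-0.1, -0.5, 0.2]
gripper_width: 0.796
t: 17.7
eef_pos: [0.4445, -0.1895, 0.1575]
tool_rot: [0.499, -0.499, 0.501, 0.501]
contact_force: [0.8, -0.2, 0.2]
gripper_width: 0.992
t: 18.1
eef_pos: [0.4463, -0.1898, 0.2385]
tool_rot: [0.501, -0.501, 0.499, 0.5]
contact_force: [0.2, -0.6, -0.2]
gripper_width: 0.997
t 18.1 p [ 0.4463 -0.1898  0.2385] g 0.9967297537702415 F [ 0.2 -0.6 -0.2]
[[ 2.4e-03 -1.0e+00 -2.0e-04]
 [ 3.0e-04 -2.0e-04  1.0e+00]
 [-1.0e+00 -2.4e-03  3.0e-04]]
```

View pics/mz.png

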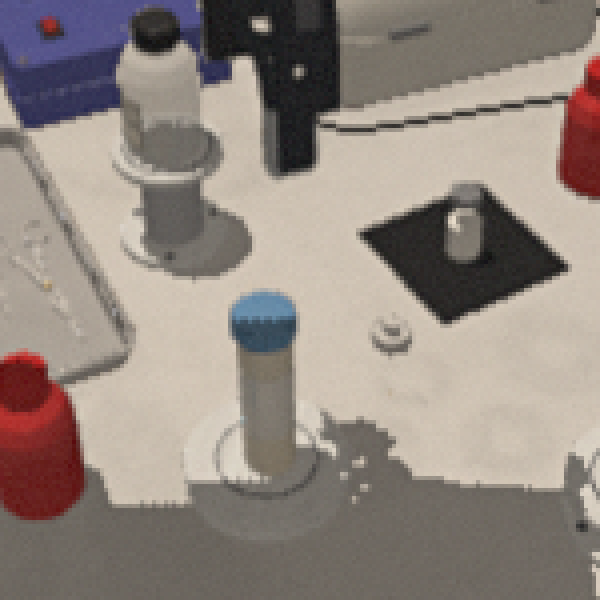

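The tube stands upright inside the low riser's ring: base centre about (257,264), ring centre (257,265). Next is the bottle.

```bash
python3 -m jog '0 -1 30 0 0 0 85; 0 -1 40 0 0 0 85; 0 -1 45 0 0 0 85; 0 -1 45 0 0 0 85; 0 -1 35 0 0 0 85'; python3 -m jog '0 0 18 0 0 0 85; 0 0 0 0 0 0 85; 0 0 0 0 0 0 85'; python3 -c "
from h import *
st();snap('n')
a=cv2.imread('pics/n_side.png')[70:220,170:320]
cv2.imwrite('pics/nz.png',cv2.resize(a,None,fx=4,fy=4,interpolation=3)[:600])"
```

```text
t: 18.7
eef_pos: [0.4496, 0.0077, 0.2363]
tool_rot: [0.499, -0.5, 0.5, 0.501]
contact_force: [-0.0, 0.2, 0.1]
gripper_width: 0.997
t: 19.0
eef_pos: [0.4501, 0.0227, 0.2366]
tool_rot: [0.499, -0.5, 0.501, 0.5]
contact_force: [0.3, -0.5, -0.6]
gripper_width: 0.997
t 19.0 p [0.4501 0.0227 0.2366] g 0.9967375267140252 F [ 0.3 -0.5 -0.6]
[[-2.4e-03 -1.0e+00 -3.0e-04]
 [-1.2e-03 -3.0e-04  1.0e+00]
 [-1.0e+00  2.4e-03 -1.1e-03]]
```

View pics/nz.png

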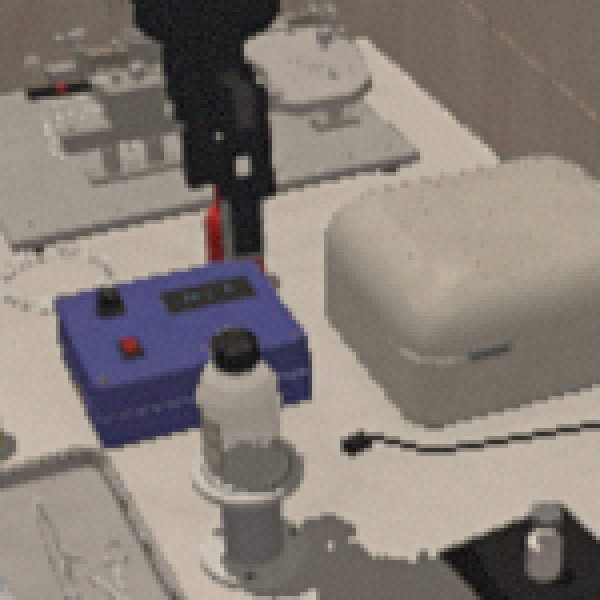

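```bash
python3 -m jog '20 -1 0 0 0 0 85; 35 0 0 0 0 0 85; 35 0 0 0 0 0 85; 20 0 0 0 0 0 85; 10 0 0 0 0 0 85'; python3 -m jog '0 0 0 0 0 0 85; 0 0 0 0 0 0 85; 6 0 0 0 0 0 85; 4 0 0 0 0 0 85; 0 0 0 0 0 0 85';python3 -m jog '0 0 0 0 0 0 75; 0 0 0 0 0 0 65; 0 0 0 0 0 0 58; 0 0 0 0 0 0 55; 0 0 0 0 0 0 52' 30; python3 -c "
from h import *
st();snap('p')
a=cv2.imread('pics/p_side.png')[100:220,170:320]
cv2.imwrite('pics/pz.png',cv2.resize(a,None,fx=4,fy=4,interpolation=3)[:600])"
```

```text
t: 19.6
eef_pos: [0.4505, 0.0216, 0.1159]
tool_rot: [0.499, -0.499, 0.502, 0.5]
contact_force: [-0.2, -0.8, -0.0]
gripper_width: 1.0
t: 20.1
eef_pos: [0.4517, 0.0233, 0.1077]
tool_rot: [0.5, -0.5, 0.5, 0.5]
contact_force: [-0.4, 0.5, -0.4]
gripper_width: 0.997
t: 20.6
eef_pos: [0.4519, 0.0234, 0.1079]
tool_rot: [0.5, -0.5, 0.5, 0.5]
contact_force: [0.2, -0.2, 0.2]
gripper_width: 0.605
t 20.6 p [0.4519 0.0234 0.1079] g 0.6051655472875759 F [ 0.2 -0.2  0.2]
[[ 1.e-04 -1.e+00 -0.e+00]
 [ 3.e-04 -0.e+00  1.e+00]
 [-1.e+00 -1.e-04  3.e-04]]
```

View pics/pz.png

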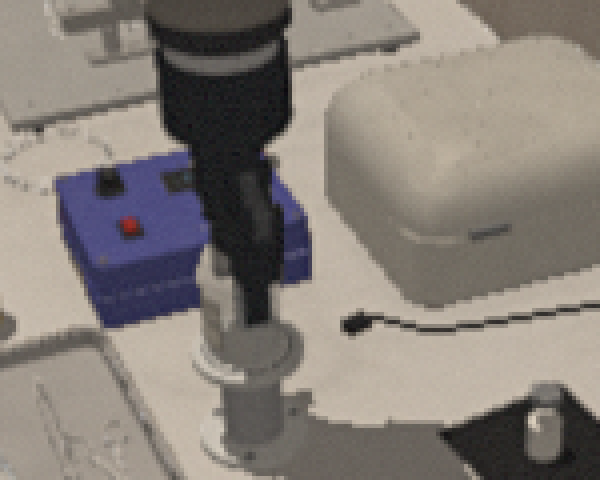

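```bash
python3 -m jog '0 0 0 0 0 0 62; 0 0 0 0 0 0 62; 3 0 0 0 0 0 62; 2 0 0 0 0 0 62; 0 0 0 0 0 0 62'; python3 -m jog '0 0 0 0 0 0 56; 0 0 0 0 0 0 52; 0 0 0 0 0 0 49; 0 0 0 0 0 0 46; 0 0 0 0 0 0 35' 30; python3 -m jog '0 0 0 0 0 0 35; 0 0 0 0 0 0 35; 0 0 0 0 0 0 35' 45;  python3 -c "
from h import *
st()"
```

```text
t: 21.2
eef_pos: [0.4515, 0.0231, 0.1024]
tool_rot: [0.5, -0.5, 0.5, 0.5]
contact_force: [-0.4, -0.3, -0.4]
gripper_width: 0.728
t: 21.7
eef_pos: [0.4521, 0.0236, 0.1031]
tool_rot: [0.5, -0.5, 0.5, 0.5]
contact_force: [-1.2, 2.8, 4.8]
gripper_width: 0.553
t: 22.0
eef_pos: [0.4522, 0.0236, 0.1032]
tool_rot: [0.5, -0.5, 0.5, 0.5]
contact_force: [-1.5, 1.6, 6.6]
gripper_width: 0.558
t 22.0 p [0.4522 0.0236 0.1032] g 0.5580708562038255 F [-1.5  1.6  6.6]
[[ 6.e-04 -1.e+00 -2.e-04]
 [ 7.e-04 -2.e-04  1.e+00]
 [-1.e+00 -6.e-04  7.e-04]]
```

```bash
python3 -m jog '-5 0 0 0 0 0 35; -10 0 0 0 0 0 35; -15 0 0 0 0 0 35; -15 0 0 0 0 0 35; 0 0 0 0 0 0 35'; python3 -m jog '-10 0 0 0 0 0 35; -15 0 0 0 0 0 35; 0 0 0 0 0 0 35; 0 0 0 0 0 0 35'; python3 -c "
from h import *
st();snap('q')
a=cv2.imread('pics/q_side.png')[70:220,170:320]
cv2.imwrite('pics/qz.png',cv2.resize(a,None,fx=4,fy=4,interpolation=3)[:600])"
```

```text
t: 22.5
eef_pos: [0.4531, 0.023, 0.1496]
tool_rot: [0.501, -0.501, 0.499, 0.499]
contact_force: [0.3, 0.2, -2.0]
gripper_width: 0.553
t: 22.9
eef_pos: [0.4517, 0.0232, 0.1726]
tool_rot: [0.5, -0.5, 0.5, 0.5]
contact_force: [-0.7, -0.2, -2.7]
gripper_width: 0.555
t 22.9 p [0.4517 0.0232 0.1726] g 0.5554996633945046 F [-0.7 -0.2 -2.7]
[[ 0.e+00 -1.e+00 -0.e+00]
 [ 1.e-04 -0.e+00  1.e+00]
 [-1.e+00 -0.e+00  1.e-04]]
```

View pics/qz.png

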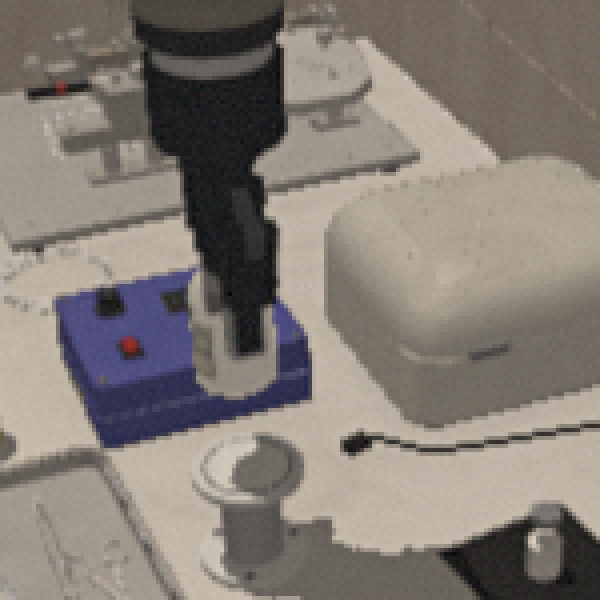

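The bottle is lifted clear and upright, and the high riser's plate is fully visible. I carry the bottle to the mid riser.

```bash
python3 -m jog '0 -8 -15 0 0 0 35; 0 -16 -30 0 0 0 35; 0 -20 -36 0 0 0 35; 0 -20 -36 0 0 0 35; 0 -20 -36 0 0 0 35'; python3 -m jog '0 -20 -36 0 0 0 35; 0 -20 -36 0 0 0 35; 0 -20 -36 0 0 0 35; 0 -15 -28 0 0 0 35; 0 -11 -20 0 0 0 35'; python3 -m jog '20 0 0 0 0 0 35; 25 0 0 0 0 0 35; 20 0 0 0 0 0 35; 10 0 0 0 0 0 35; 0 0 0 0 0 0 35';  python3 -m jog '0 0 0 0 0 0 35; 0 0 0 0 0 0 35'; python3 -c "
from h import *
st();snap('r')
a=cv2.imread('pics/r_side.png')[150:300,270:420]
cv2.imwrite('pics/rz.png',cv2.resize(a,None,fx=4,fy=4,interpolation=3)[:600])
print(pz('side',170+248.5/4-.5, 70+470.5/4-.5,.075))
im=cv2.imread('pics/r_top.png')[190:270,220:300];cv2.imwrite('pics/rt.png',cv2.resize(im,None,fx=7,fy=7,interpolation=3))"
```

```text
t: 23.5
eef_pos: [0.536, -0.131, 0.1719]
tool_rot: [0.5, -0.5, 0.5, 0.501]
contact_force: [-0.5, 0.6, -0.5]
gripper_width: 0.552
t: 24.0
eef_pos: [0.6217, -0.2884, 0.1712]
tool_rot: [0.5, -0.499, 0.501, 0.5]
contact_force: [0.0, 0.6, -1.1]
gripper_width: 0.551
t: 24.5
eef_pos: [0.6205, -0.2851, 0.0954]
tool_rot: [0.499, -0.499, 0.501, 0.501]
contact_force: [-0.7, -0.2, -0.7]
gripper_width: 0.555
t: 24.7
eef_pos: [0.6225, -0.2863, 0.099]
tool_rot: [-0.5, 0.501, -0.5, -0.499]
contact_force: [0.4, 0.5, -1.4]
gripper_width: 0.55
t 24.7 p [ 0.6225 -0.2863  0.099 ] g 0.5499595301803542 F [ 0.4  0.5 -1.4]
[[ 1.8e-03 -1.0e+00  1.0e-04]
 [-8.0e-04  1.0e-04  1.0e+00]
 [-1.0e+00 -1.8e-03 -8.0e-04]]
[0.45227753 0.01872919 0.075     ]
```

View pics/rz.png

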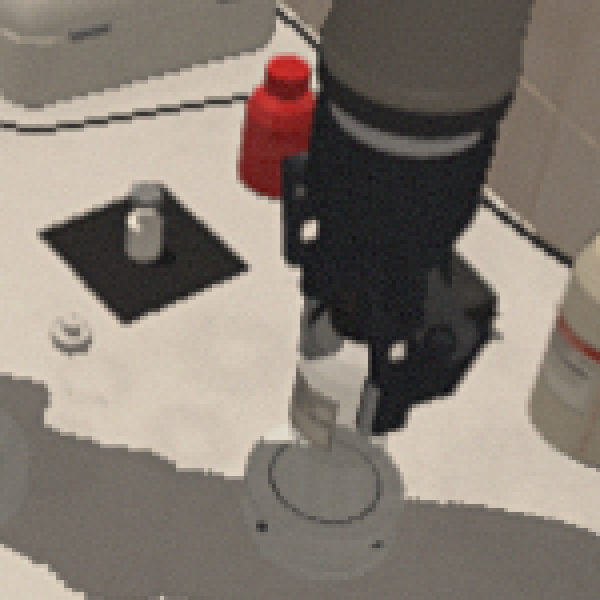

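View pics/rt.png

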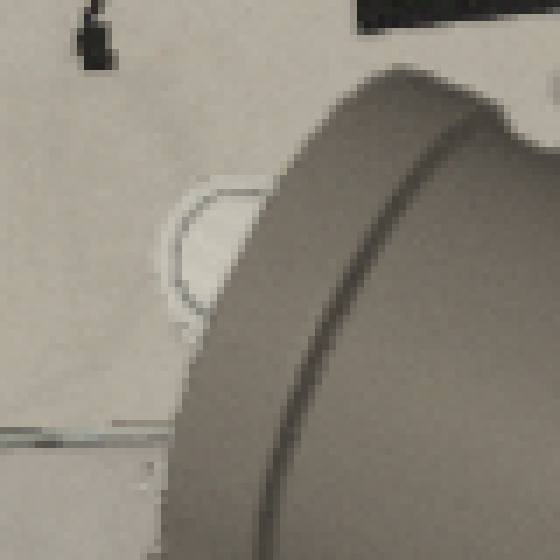

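```bash
python3 -m jog '12 0 1 0 0 0 35; 14 0 0 0 0 0 35; 9 0 0 0 0 0 35; 0 0 0 0 0 0 35; 0 0 0 0 0 0 35'; python3 -m jog '1.5 0 0 0 0 0 35; 0 0 0 0 0 0 35; 0 0 0 0 0 0 35'; python3 -m jog '1 0 0 0 0 0 35; 0 0 0 0 0 0 35; 0 0 0 0 0 0 35'; python3 -c "
from h import *
snap('s')
a=cv2.imread('pics/s_side.png')[150:300,270:420]
cv2.imwrite('pics/sz.png',cv2.resize(a,None,fx=4,fy=4,interpolation=3)[:600])"
```

```text
t: 25.3
eef_pos: [0.6214, -0.2847, 0.0618]
tool_rot: [0.5, -0.5, 0.5, 0.5]
contact_force: [-0.2, -0.5, -1.0]
gripper_width: 0.551
t: 25.6
eef_pos: [0.6218, -0.2849, 0.0613]
tool_rot: [0.5, -0.5, 0.5, 0.5]
contact_force: [-0.4, 0.3, -1.3]
gripper_width: 0.553
t: 25.9
eef_pos: [0.6218, -0.2848, 0.0603]
tool_rot: [0.5, -0.5, 0.5, 0.5]
contact_force: [-0.2, -1.2, -1.9]
gripper_width: 0.548
```

View pics/sz.png

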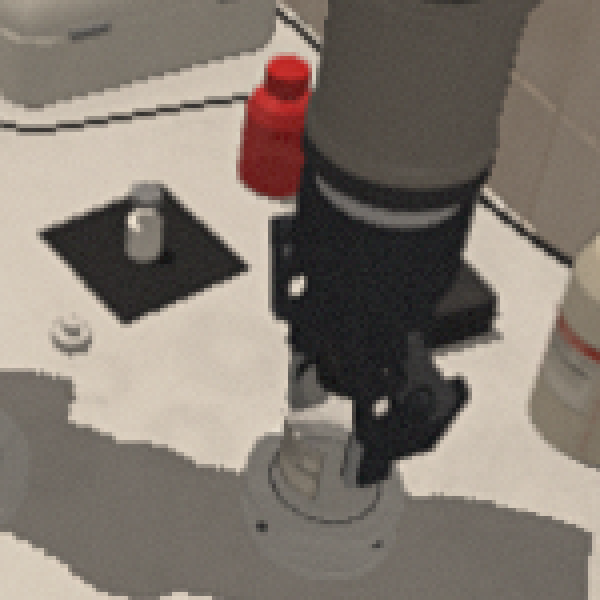

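```bash
python3 -m jog '0.7 0 0 0 0 0 35; 0 0 0 0 0 0 35; 0 0 0 0 0 0 35'; python3 -m jog '0.7 0 0 0 0 0 35; 0 0 0 0 0 0 35; 0 0 0 0 0 0 35'
```

```text
t: 26.3
eef_pos: [0.622, -0.2848, 0.0601]
tool_rot: [0.5, -0.5, 0.5, 0.5]
contact_force: [-0.7, 0.8, 4.9]
gripper_width: 0.555
t: 26.6
eef_pos: [0.6221, -0.2848, 0.0601]
tool_rot: [0.5, -0.5, 0.5, 0.5]
contact_force: [-3.9, 2.6, 9.3]
gripper_width: 0.55
```

Contact shows at z 0.060, as expected. I release the bottle.

```bash
python3 -m jog '-0.7 0 0 0 0 0 49; 0 0 0 0 0 0 52; 0 0 0 0 0 0 58; 0 0 0 0 0 0 68; 0 0 0 0 0 0 80'; python3 -m jog '0 0 0 0 0 0 85; 0 0 0 0 0 0 85; -10 0 0 0 0 0 85; -25 0 0 0 0 0 85; -40 0 0 0 0 0 85'; python3 -m jog '-40 0 0 0 0 0 85; -30 0 0 0 0 0 85; 0 0 0 0 0 0 85; 0 0 0 0 0 0 85'; python3 -c "
from h import *
st();snap('u')
a=cv2.imread('pics/u_side.png')[150:300,270:420]
cv2.imwrite('pics/uz.png',cv2.resize(a,None,fx=4,fy=4,interpolation=3)[:600])"
```

```text
t: 27.1
eef_pos: [0.6217, -0.2848, 0.0593]
tool_rot: [0.5, -0.5, 0.5, 0.5]
contact_force: [-0.3, 0.2, 0.6]
gripper_width: 0.933
t: 27.6
eef_pos: [0.6203, -0.284, 0.1337]
tool_rot: [0.499, -0.498, 0.501, 0.501]
contact_force: [1.2, 0.0, -0.3]
gripper_width: 0.995
t: 28.0
eef_pos: [0.6222, -0.285, 0.206]
tool_rot: [-0.5, 0.501, -0.5, -0.499]
contact_force: [0.2, 0.9, -0.6]
gripper_width: 0.996
t 28.0 p [ 0.6222 -0.285   0.206 ] g 0.9958148654267408 F [ 0.2  0.9 -0.6]
[[ 2.1e-03 -1.0e+00  1.0e-04]
 [-4.0e-04  1.0e-04  1.0e+00]
 [-1.0e+00 -2.1e-03 -4.0e-04]]
```

View pics/uz.png

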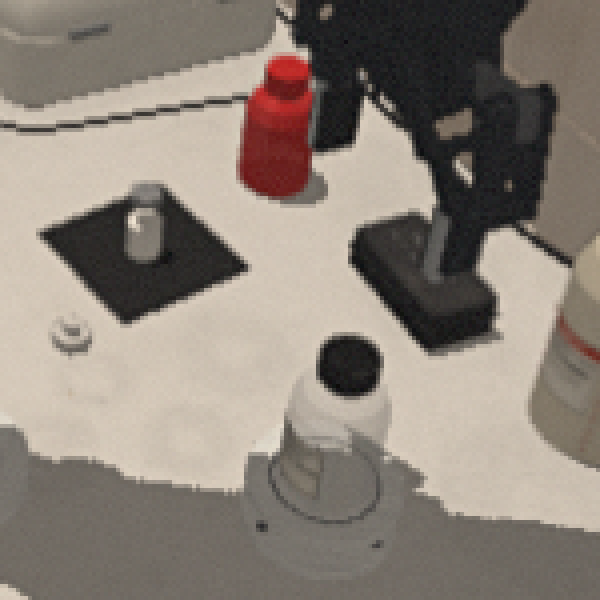

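The bottle stands upright in the mid ring, with its cap at (357,241) and the ring centred at about (351,270). Now back to the vial on the mat.

```bash
python3 -m jog '0 -1 30 0 0 0 85; 0 -1 45 0 0 0 85; 0 0 45 0 0 0 85; 0 0 45 0 0 0 85; 0 0 40 0 0 0 85'; python3 -m jog '0 0 19 0 0 0 85; 0 0 0 0 0 0 85; 30 0 0 0 0 0 85; 40 0 0 0 0 0 85; 30 0 0 0 0 0 85'; python3 -m jog '0 0 0 0 0 0 85; 0 0 0 0 0 0 85; 0 0 0 0 0 0 85'; python3 -c "
from h import *
st();snap('v')
a=cv2.imread('pics/v_side.png')[120:240,250:370]
cv2.imwrite('pics/vz.png',cv2.resize(a,None,fx=5,fy=5,interpolation=3)[:600])"
```

```text
t: 28.6
eef_pos: [0.6228, -0.0771, 0.203]
tool_rot: [0.499, -0.499, 0.5, 0.501]
contact_force: [0.0, 0.8, 0.6]
gripper_width: 0.997
t: 29.1
eef_pos: [0.6224, -0.0627, 0.102]
tool_rot: [0.5, -0.499, 0.501, 0.5]
contact_force: [0.7, 0.5, -0.5]
gripper_width: 0.997
t: 29.4
eef_pos: [0.625, -0.062, 0.1063]
tool_rot: [0.501, -0.5, 0.5, 0.499]
contact_force: [0.2, 0.1, 0.8]
gripper_width: 0.995
t 29.4 p [ 0.625  -0.062   0.1063] g 0.9951768902631806 F [0.2 0.1 0.8]
[[ 2.5e-03 -1.0e+00  1.2e-03]
 [-5.0e-04  1.2e-03  1.0e+00]
 [-1.0e+00 -2.5e-03 -5.0e-04]]
```

View pics/vz.png

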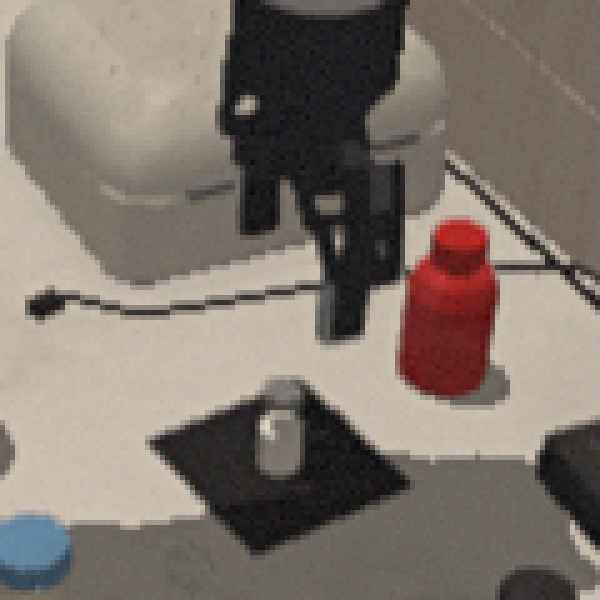

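```bash
python3 -m jog '20 1 1 0 0 0 85; 30 0 0 0 0 0 85; 25 0 0 0 0 0 85; 12 0 0 0 0 0 85; 4 0 0 0 0 0 70'; python3 -m jog '0 0 0 0 0 0 60; 0 0 0 0 0 0 45; 0 0 0 0 0 0 35; 0 0 0 0 0 0 30; 0 0 0 0 0 0 27' 20; python3 -m jog '0 0 0 0 0 0 24; 0 0 0 0 0 0 22; 0 0 0 0 0 0 20; 0 0 0 0 0 0 12; 0 0 0 0 0 0 10' 25; python3 -c "
from h import *
st()"
```

```text
t: 30.0
eef_pos: [0.6227, -0.0598, 0.0133]
tool_rot: [0.5, -0.5, 0.5, 0.5]
contact_force: [-0.5, 0.9, 0.5]
gripper_width: 0.852
t: 30.5
eef_pos: [0.6231, -0.0598, 0.0141]
tool_rot: [0.5, -0.5, 0.5, 0.5]
contact_force: [-0.6, 0.7, 1.2]
gripper_width: 0.319
t: 31.0
eef_pos: [0.6229, -0.0599, 0.0137]
tool_rot: [0.5, -0.5, 0.5, 0.5]
contact_force: [-2.3, 0.1, 2.9]
gripper_width: 0.242
t 31.0 p [ 0.6229 -0.0599  0.0137] g 0.24167791518002119 F [-2.3  0.1  2.9]
[[ 1.e-04 -1.e+00  1.e-04]
 [ 0.e+00  1.e-04  1.e+00]
 [-1.e+00 -1.e-04  0.e+00]]
```

```bash
python3 -m jog '-5 0 0 0 0 0 10; -20 0 0 0 0 0 10; -30 0 0 0 0 0 10; -30 0 0 0 0 0 10; -30 0 0 0 0 0 10'; python3 -m jog '-15 10 5 0 0 0 10; 0 20 9 0 0 0 10; 0 30 14 0 0 0 10; 0 35 16 0 0 0 10; 0 35 16 0 0 0 10'; python3 -m jog '0 25 12 0 0 0 10; 0 12 6 0 0 0 10; 0 5 2 0 0 0 10; 0 0 0 0 0 0 10; 0 0 0 0 0 0 10'; python3 -c "
from h import *
st();snap('w')
a=cv2.imread('pics/w_side.png')[90:240,170:320]
cv2.imwrite('pics/wz.png',cv2.resize(a,None,fx=4,fy=4,interpolation=3)[:600])"
```

```text
t: 31.5
eef_pos: [0.6225, -0.0598, 0.1297]
tool_rot: [0.5, -0.5, 0.5, 0.5]
contact_force: [0.9, 0.7, -0.3]
gripper_width: 0.245
t: 32.0
eef_pos: [0.4915, 0.0006, 0.1436]
tool_rot: [0.5, -0.5, 0.5, 0.5]
contact_force: [-0.7, 0.4, -0.4]
gripper_width: 0.24
t: 32.5
eef_pos: [0.4523, 0.0197, 0.1439]
tool_rot: [0.501, -0.5, 0.5, 0.499]
contact_force: [-0.1, -0.4, -0.8]
gripper_width: 0.246
t 32.5 p [0.4523 0.0197 0.1439] g 0.24626830671696226 F [-0.1 -0.4 -0.8]
[[ 1.5e-03 -1.0e+00  8.0e-04]
 [-3.0e-04  8.0e-04  1.0e+00]
 [-1.0e+00 -1.5e-03 -3.0e-04]]
```

View pics/wz.png

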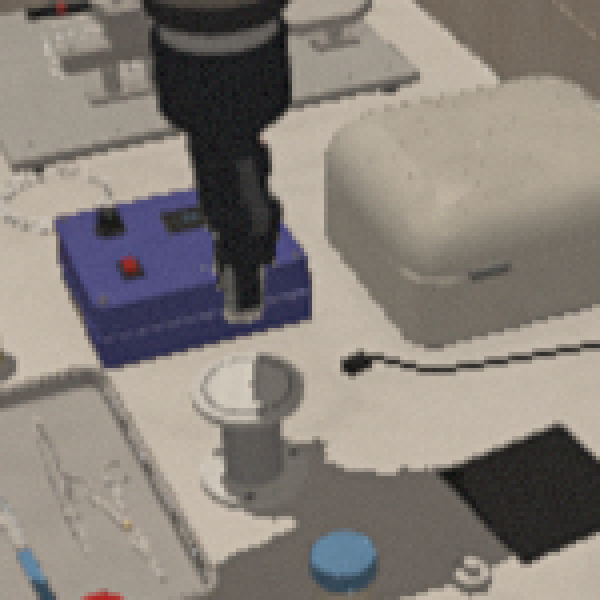

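```bash
python3 -m jog '15 1 0 0 0 0 10; 20 0 0 0 0 0 10; 14 0 0 0 0 0 10; 6 0 0 0 0 0 10; 0 0 0 0 0 0 10'; python3 -m jog '0 0 0 0 0 0 10; 0 0 0 0 0 0 10; 0 0 0 0 0 0 10'; python3 -c "
from h import *
st();snap('x')
a=cv2.imread('pics/x_side.png')[120:240,170:290]
cv2.imwrite('pics/xz.png',cv2.resize(a,None,fx=5,fy=5,interpolation=3)[:600])"
```

```text
t: 33.1
eef_pos: [0.4498, 0.0197, 0.088]
tool_rot: [0.5, -0.5, 0.501, 0.5]
contact_force: [1.3, 0.5, -0.3]
gripper_width: 0.244
t: 33.4
eef_pos: [0.4503, 0.0203, 0.0892]
tool_rot: [0.5, -0.5, 0.5, 0.5]
contact_force: [0.1, -0.2, 0.3]
gripper_width: 0.242
t 33.4 p [0.4503 0.0203 0.0892] g 0.24219175612191604 F [ 0.1 -0.2  0.3]
[[ 1.1e-03 -1.0e+00  1.0e-04]
 [ 4.0e-04  1.0e-04  1.0e+00]
 [-1.0e+00 -1.1e-03  4.0e-04]]
```

View pics/xz.png

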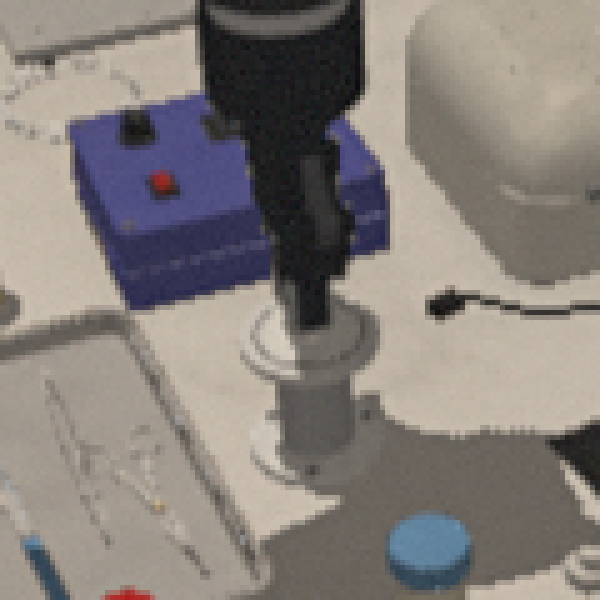

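The vial hangs over the ring, its base at about (231,187) against the ring centre at about (231,187). I lower it to contact.

```bash
python3 -m jog '2 0 0 0 0 0 10; 0 0 0 0 0 0 10; 0 0 0 0 0 0 10'; python3 -m jog '1 0 0 0 0 0 10; 0 0 0 0 0 0 10; 0 0 0 0 0 0 10'; python3 -m jog '0.7 0 0 0 0 0 10; 0 0 0 0 0 0 10; 0 0 0 0 0 0 10'
```

```text
t: 33.8
eef_pos: [0.4498, 0.0202, 0.0865]
tool_rot: [0.5, -0.5, 0.5, 0.5]
contact_force: [-0.5, 0.5, 0.7]
gripper_width: 0.242
t: 34.1
eef_pos: [0.4499, 0.0202, 0.0857]
tool_rot: [0.5, -0.5, 0.5, 0.5]
contact_force: [-0.7, 0.5, 3.1]
gripper_width: 0.241
t: 34.4
eef_pos: [0.45, 0.0202, 0.0856]
tool_rot: [0.5, -0.5, 0.5, 0.5]
contact_force: [-2.5, -0.2, 12.9]
gripper_width: 0.244
```

```bash
python3 -m jog '-0.7 0 0 0 0 0 10; 0 0 0 0 0 0 22; 0 0 0 0 0 0 25; 0 0 0 0 0 0 32; 0 0 0 0 0 0 45'; python3 -m jog '0 0 0 0 0 0 60; 0 0 0 0 0 0 60; -10 0 0 0 0 0 60; -25 0 0 0 0 0 60; -40 0 0 0 0 0 85'; python3 -m jog '-40 0 0 0 0 0 85; -40 0 10 0 0 0 85; 0 -10 40 0 0 0 85; 0 -15 45 0 0 0 85; 0 -15 45 0 0 0 85'; python3 -m jog '0 -10 45 0 0 0 85; 0 -10 45 0 0 0 85; 0 0 40 0 0 0 85; 0 0 0 0 0 0 85; 0 0 0 0 0 0 85'
python3 - <<'E'
from h import *
st();snap('y')
im=cv2.imread('pics/y_top.png');cv2.imwrite('pics/y_topz.png',cv2.resize(im[145:285,230:410],None,fx=4,fy=4,interpolation=3))
im=cv2.imread('pics/y_side.png');cv2.imwrite('pics/y_sidez.png',cv2.resize(im[145:295,200:390],None,fx=4,fy=4,interpolation=3))
E
```

```text
t: 34.9
eef_pos: [0.4498, 0.0202, 0.0855]
tool_rot: [0.5, -0.5, 0.5, 0.5]
contact_force: [0.3, 0.0, 0.4]
gripper_width: 0.517
t: 35.4
eef_pos: [0.4483, 0.0198, 0.1606]
tool_rot: [0.499, -0.499, 0.501, 0.5]
contact_force: [1.5, 0.7, -0.1]
gripper_width: 0.853
t: 35.9
eef_pos: [0.4903, 0.1615, 0.2422]
tool_rot: [0.501, -0.5, 0.499, 0.5]
contact_force: [0.7, -0.6, -0.4]
gripper_width: 0.994
t: 36.4
eef_pos: [0.5094, 0.2909, 0.2408]
tool_rot: [-0.499, 0.501, -0.5, -0.5]
contact_force: [0.7, -1.2, 0.1]
gripper_width: 0.997
t 36.4 p [0.5094 0.2909 0.2408] g 0.9970204108276906 F [ 0.7 -1.2  0.1]
[[-0.e+00 -1.e+00 -2.e-03]
 [-7.e-04 -2.e-03  1.e+00]
 [-1.e+00  0.e+00 -7.e-04]]
```

View pics/y_topz.png

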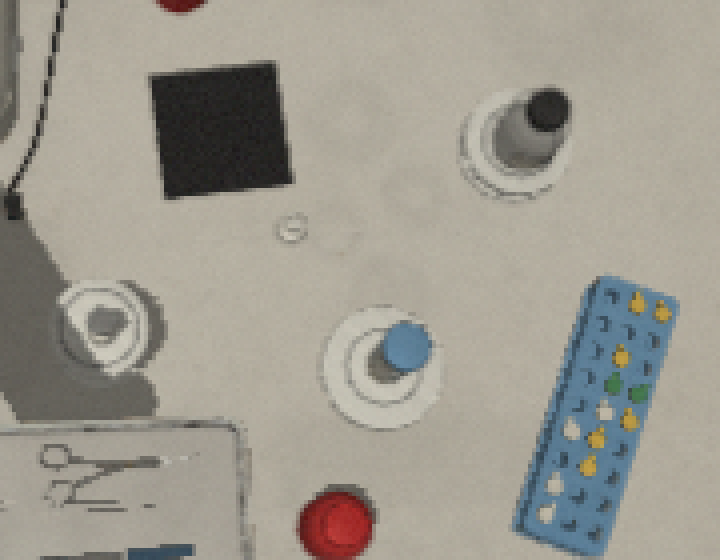

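View pics/y_sidez.png

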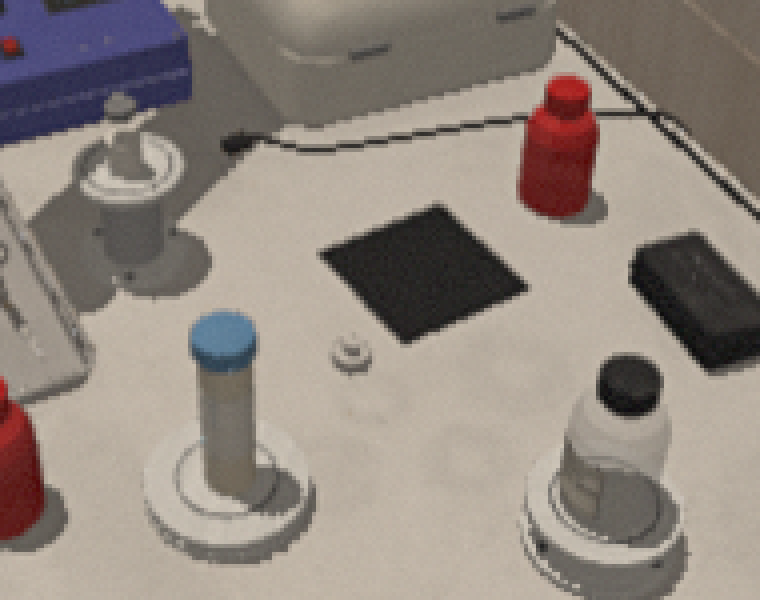

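All three stand upright on the right risers. In the top crop the caps are at (408,346) blue, (548,110) black and about (106,318) grey. I check their offsets from the ring centres.

Run:
```python
from h import *
f=lambda n,a,b,c,d:print(n,'cap-ring mm top',((a-b)[:2]*1e3).round(1),'side',((c-d)[:2]*1e3).round(1))
f('tube',zt(408,346,.126),zt(382,367,.016),zs(223,332,.126),zs(228,479,.016))
f('bottle',zt(548,110,.126),zt(520,142,.032),zs(630,373,.126),zs(605,500,.032))
f('vial',zt(104,317,.126),zt(103,328,.075),zs(119,103,.126),zs(131,166,.075))
o,M=st();print(np.abs(o['joint_vel']).max())
```

```text
tube cap-ring mm top [ 0.7 -1.3] side [0.4 2. ]
bottle cap-ring mm top [-1.7  1.8] side [-0.7  1. ]
vial cap-ring mm top [ 0.1 -1.3] side [-4.7 -1.3]
t 36.5 p [0.51   0.2886 0.241 ] g 0.9941283537908822 F [ 0.3 -0.5  1. ]
[[ 2.0e-04 -1.0e+00  1.8e-03]
 [-7.0e-04  1.8e-03  1.0e+00]
 [-1.0e+00 -2.0e-04 -7.0e-04]]
0.0119560360516971
```

All offsets come out under 5 mm, against the 12 mm limit, so I hand in.

```bash
python3 -c "
from station import bot
print(bot.hand_in())"
```

```text
the job is handed in; nothing more can be done
None
```

I moved the vial to the mat, the tube to the low riser, the bottle to the mid riser, and then the vial from the mat to the high riser. I released each one after feeling light contact, and handed in at about 36.5 s.

The last pictures show all three standing upright inside their rings, with the gripper well clear of them. Their caps sit within about 2 mm of the ring centres in the top view. In the side view the tube and bottle agree. The vial reads about 5 mm off there, a disagreement I put down to calibration and to reading a small, partly shaded cap; it is still inside the 12 mm limit. The knob and rack sit where they were in the top view, and the knob and adapter in the side view. I judged this by eye and did not measure them. The hand-in gave no verdict.

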